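Try the spring of the square pasta stamp

ROBOT

A 6-joint arm with a two-finger parallel gripper is mounted at the origin on the work surface. World frame = base frame: x ahead of the robot, y to its left, z up, the work surface at z = 0. Lengths are in m, angles in rad, forces in N, time in s.
With the tool pointing down it reaches from about 0.375 to 0.9 m from the base axis. Payload 3.1 kg.
Tool frame: the origin (TCP) lies midway between the tips of the shut fingers; the grasp point (between the pads) lies 19 mm behind it (pinch_z is the distance from the TCP to the grasp point, in m); y points along the fingers, z is the direction in which the jaws open and shut, and the axes are right-handed (so a half turn about y gives the same grasp; the last joint's range is limited). The gripper opens to 87 mm and grips with 3 to 60 N. Pads are 19 mm wide; open, the fingers measure 117 mm over their backs; the gripper's body (75 mm by 190 mm) begins 51 mm behind the grasp point.
Start: joints at [-1.399, 0.527, 1.433, -0, 1.181, -0.178], TCP at [0.215, -0.587, 0.2] pointing down, gripper open.
Joint ranges: [-3.08, 3.08], [-0.75, 2.2], [0.22, 2.44], [-1.43, 4.57], [0, 2.65], [-2.85, 2.85]. Speed limits (rad/s): [2.79, 2.79, 3.14, 3.14, 3.14, 3.14].

INTERFACE

Orientations are given as a unit quaternion [x, y, z, w].
In Python, from rig import * gives the robot as it stands.
- The arm moves only by the tool drive_tool, never from a script. Its argument "plan" is a list of rows, each a list of 7 numbers: the shift along the tool's x, y, z in mm, then the turn, a rotation vector about the tool's x, y, z in degrees, then the finger opening in mm, from 0 to 87. A call has 1 to 10 rows; each row is the pose to reach, as a shift and turn from the pose commanded when the call began, along the tool's axes at that moment; what a row does not reach only later rows make up. A row lasts 1/10 s, in which the tool goes at most 50 mm and 8.59 degrees, less where a joint would pass 70% of its speed; a pose out of reach is approached as far as the arm can. A call with a gripper value outside its range is refused whole. The fingers move at their own pace and stop on an object; "newtons" is the grip in N (left out, the last holds). Time passes only in rows, so rows that repeat a pose let the fingers close. It gives the time, the measured TCP pose, the force and the opening at its end, in the units of the state.
- get_obs(): the state, without advancing time (a new reading comes with each control period).
- camera(name): name is "scene" or "top" or "wrist"; returns the picture (384x512x3 uint8, blue, green, red); there is no depth.
- get_calibration(name): a dict with "fx", "fy", "cx", "cy" (pixels), "D" ([k1, k2, p1, p2, k3] as OpenCV has them; the pictures are not rectified), "origin" and "rotation" of the camera in the world; the wrist camera has in their place "tool_from_camera" (4x4, takes a point from camera to tool coordinates, whose origin is the TCP and whose axes are the tool frame's). Camera axes: x right, y down, z forward; pixel columns grow to the right and rows downward; lengths in m; the calibration is good to about 2 mm. A picture is of the moment at which its call begins: read the wrist's pose just before it. get_calibration takes no time and is no camera call.
- hand_in(): hands the job in, once; it reports no verdict.
Trained networks look in the newest picture that a camera, given by its name, has taken for a name from the list of things; names that differ only in an ending like _2 or _b are one class to them, and where a whole thing is asked for, a point or a joint stands for the part that bears it (a point fixed in the world has none). Each returns a list of dicts, best first, with "conf" (0 to 1); they miss things now and then, are a little off and sometimes report something else, mostly with a low value. They report only what shows in the picture. A call takes as long as a camera call. They do not tell look-alikes from the thing itself.
- spot_in(camera, target): "location" ([column, row] in pixels, amid what is visible of it).
- mark_of(camera, target): "location" ([column, row] in pixels: a listed point, or the origin of a listed thing).
The state is a dict: "time": time; "q": joint angles; "joint_velocities": joint speeds; "joint_torque": joint torques, N m; "position": TCP position; "tool_rot": TCP orientation; "ft_force": force on the tool from outside, world axes, zero at the start; "moment": the same for the moment, N m; "grip_width": finger opening in m.
Only numpy, scipy, OpenCV 4.12 (cv2) and the standard library are available. Lean on these libraries where they do the work, as an engineer would, in place of code of your own. Each camera call takes 0.05 s, during which the arm holds its last target. There are 200 camera calls.

TASK

Before the pasta is rolled out, check that the square pasta stamp on the turntable is not stuck: with the fingertips, gently press the knob on its top down to the bottom, keep it down for a good second, then let it spring back up and withdraw a hand's width clear. The stamp stays standing where it is, neither lifted nor shoved, the turntable must not turn, and everything else, the round stamp included, is left untouched.

Things in the scene. Friction and masses are not known exactly. Their poses are not given: they have to be found in the camera images.
- square_stamp: the stamp to test: stainless steel, standing loose on the turntable; a SQUARE foot 56 x 56 mm and 24 mm high, on it a round neck 22 mm in diameter up to 60 mm, and above that a round wooden knob. 88 mm tall in all with the knob up, 0.2 to 0.35 kg. Origin: centre of its underside; z up, x and y along the sides of the foot
- square_knob (a point): centre of the flat top face of the square stamp's wooden knob (a disc 32 mm in diameter, 14 mm thick), 88 mm above the stamp's underside when up, about 134 mm above the table; it goes down with the knob
- square_plunger (a joint): how far the square stamp's knob is pressed down, m: 0 = up (as at the start), 0.012 = bottom stop (rigid). A spring pushes it back: it starts to move at about 1 N and reaches the bottom at about 5.5 N
- round_stamp: the other stamp, to be left alone: the same neck, knob and height, but a ROUND foot 58 mm in diameter, 24 mm high; loose. Origin: centre of its underside, z up
- round_plunger (a joint): how far the round stamp's knob is pressed down, m: 0 = up, 0.012 = bottom
- turntable_disc (a joint): turn of the bamboo turntable's disc (280 mm in diameter, 16 mm thick, top face 46 mm above the table) about its upright axis, rad, 0 at the start; it turns freely but for a little friction (about 0.12 N m), so a sideways push of 1 to 2 N at a stamp turns it. Both stamps, the ramekin and the tumbler stand on it, 90 mm from its axis, a quarter turn apart, in any order
- ramekin: glazed blue ramekin, 80 mm wide, 45 mm high, loose on the turntable; origin: centre of its underside
- tumbler: clear glass tumbler, 70 mm wide, 85 mm high, loose on the turntable; origin: centre of its underside
- rolling_pin: thin beech rolling pin, 340 mm long, 26 mm thick, lying on the chestnut board to the left of the turntable (the board is 400 x 560 mm, 20 mm thick, under turntable, pin and brush); origin: middle of its underside, x along its length
- brush: orange silicone brush, about 190 mm long, 34 mm wide, 12 mm high, lying on the board to the right of the turntable; origin: middle of its underside, x along its length
- flour_jar: glass jar with a steel lid, 90 mm wide, 120 mm high, on the table to the left; origin: centre of its underside
- egg_bowl: white bowl, 150 mm wide, 60 mm high, on the table to the right; origin: centre of its underside
Things that resemble listed ones, but are neither listed nor needed, are in the scene too. Leave any green look-alike of the square_stamp alone.

How it is judged:
By the outcome, as a careful person would: the job done as asked, in the order asked, and still so for the second after the job is handed in, with the robot touching nothing.
It also fails if it takes over 37 s, if anything falls off the work surface, if the arm or the gripper's body presses on something with over 40 N, if the wrist force passes 120 N, or if a joint passes its speed limit or range.

## Working session

There is one attempt and no reset: what is moved stays moved. The work goes in short steps, Python scripts to look and compute and a tool call to move; the robot and the scene stay as the last step left them, time stands still between calls to the robot, and variables do not carry over. Pictures are saved under pics/ and viewed, about 8 in all and at most 12, crops included, and the job is handed in when it is done.

Besides the shell and the picture viewer there is one more tool, called after "Call:" as a command line: name --pt "numbers of a row" for each row, then --argument value for the rest. drive_tool: Moves the arm, as the interface text tells. Its arguments: {"type":"object","properties":{"plan":{"type":"array","items":{"type":"array","items":{"type":"number"}}},"newtons":{"type":"number"}},"required":["plan"]}

```bash
mkdir -p pics
cat > h.py <<'E'
from rig import *
import numpy as np, cv2
from scipy.spatial.transform import Rotation as R
def cam(name):
    c=get_calibration(name); K=np.array([[c['fx'],0,c['cx']],[0,c['fy'],c['cy']],[0,0,1]])
    if 'origin' in c: o=np.array(c['origin']); r=np.array(c['rotation'])
    else:
        s=get_obs(); T=np.array(c['tool_from_camera']); Rt=R.from_quat(s['tool_rot']).as_matrix()
        r=Rt@T[:3,:3]; o=np.array(s['position'])+Rt@T[:3,3]
    return K,np.array(c['D'],float),o,r
def ray(C,px,z):
    K,D,o,r=C
    u=cv2.undistortPoints(np.array([[px]],float),K,D)[0,0]
    d=r@np.array([u[0],u[1],1]); return o+d*(z-o[2])/d[2]
def proj(C,p):
    K,D,o,r=C
    return cv2.projectPoints((r.T@(np.array(p)-o)).reshape(1,1,3),np.zeros(3),np.zeros(3),K,D)[0][0,0]
E
python3 - <<'E'
from h import *
s=get_obs(); print({k:np.round(v,3) for k,v in s.items()})
print(R.from_quat(s['tool_rot']).as_matrix().round(3))
ims=[]
for n in ['scene','top']:
    C=cam(n); im=camera(n); cv2.imwrite(f'pics/{n}0.png',im)
    print(n,C[2].round(3))
    for t,z in [('square_stamp',.046),('square_knob',.134),('round_stamp',.046),('ramekin',.046),('tumbler',.046)]:
        for d in mark_of(n,t)[:4]: print(n,t,np.round(d['location'],1),round(d['conf'],2),ray(C,d['location'],z).round(3))
E
```

```text
{'time': np.float64(0.0), 'q': array([-1.398,  0.529,  1.434, -0.   ,  1.181, -0.178]), 'joint_velocities': array([ 0.   , -0.001,  0.   , -0.001, -0.   , -0.001]), 'joint_torque': array([ 2.0000e-03, -4.4003e+01, -1.7659e+01,  6.4000e-02,  5.8000e-02,
       -0.0000e+00]), 'position': array([ 0.215, -0.586,  0.199]), 'tool_rot': array([-0.123,  0.697, -0.695,  0.123]), 'ft_force': array([ 0.062, -0.637, -0.586]), 'moment': array([ 0.005, -0.026,  0.06 ]), 'grip_width': np.float64(0.087)}
[[-0.939 -0.     0.344]
 [-0.344  0.002 -0.939]
 [-0.    -1.    -0.002]]
scene [1.599 0.141 0.87 ]Traceback (most recent call last):
  File "<stdin>", line 9, in <module>
  File "h.py", line 14, in ray
    d=r@np.array([u[0],u[1],1]); return o+d*(z-o[2])/d[2]
      ~^~~~~~~~~~~~~~~~~~~~~~~~
ValueError: matmul: Input operand 1 has a mismatch in its core dimension 0, with gufunc signature (n?,k),(k,m?)->(n?,m?) (size 3 is different from 4)
```

View pics/scene0.png

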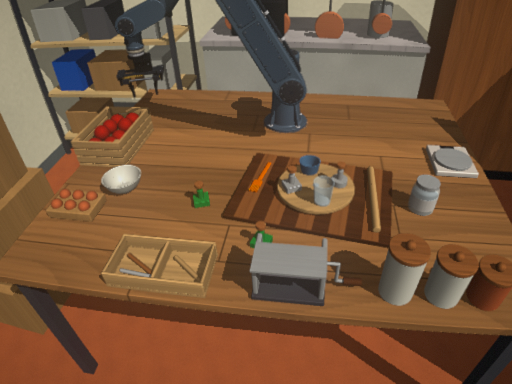

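The scene picture shows the turntable around (316,186). On it are two grey stamps at about (291,182) and (340,177), the ramekin at (309,165) and the tumbler at (323,190). Green look-alikes are off the turntable at (202,196) and (261,236). The script failed because the camera rotation is a quaternion, so I'll fix that.

```bash
sed -i "s/r=np.array(c\['rotation'\])/r=R.from_quat(c['rotation']).as_matrix()/" h.py
python3 - <<'E'
from h import *
ims=[]
for n in ['scene','top']:
    C=cam(n); im=camera(n); cv2.imwrite(f'pics/{n}1.png',im)
    print(n,C[2].round(3))
    for t,z in [('square_stamp',.046),('square_knob',.134),('round_stamp',.046),('ramekin',.046),('tumbler',.046)]:
        for d in mark_of(n,t)[:4]: print(n,t,np.round(d['location'],1),round(d['conf'],2),ray(C,d['location'],z).round(3))
E
```

```text
scene [1.599 0.141 0.87 ]
scene square_stamp [260.7 243.3] 0.8 [0.851 0.004 0.046]
scene square_stamp [204.1 204.3] 0.62 [ 0.694 -0.215  0.046]
scene square_stamp [291.  184.9] 0.53 [0.558 0.072 0.046]
scene square_knob [195.7 183.7] 0.62 [ 0.694 -0.231  0.134]
scene square_knob [256.5 223.4] 0.42 [ 0.856 -0.004  0.134]
scene square_knob [290.4 168.2] 0.37 [0.577 0.07  0.134]
scene round_stamp [337.7 184.2] 0.79 [0.537 0.24  0.046]
scene ramekin [311.1 170. ] 0.58 [0.459 0.141 0.046]
scene ramekin [370.7 197.8] 0.27 [0.602 0.353 0.046]
scene tumbler [321.6 202.9] 0.86 [0.646 0.184 0.046]
scene tumbler [419. 205.] 0.38 [0.624 0.514 0.046]
top [ 0.362 -0.015  1.348]
top square_stamp [335.7 201.4] 0.63 [ 0.612 -0.242  0.046]
top square_stamp [268.4 148. ] 0.52 [ 0.791 -0.006  0.046]
top square_stamp [160.6 208.5] 0.26 [0.561 0.349 0.046]
top square_knob [268.  137.2] 0.66 [ 0.799 -0.003  0.134]
top square_knob [239.8 205.5] 0.59 [0.568 0.076 0.134]
top square_knob [340.6 195.6] 0.56 [ 0.614 -0.242  0.134]
top round_stamp [193.2 220.1] 0.65 [0.526 0.236 0.046]
top ramekin [219.6 243.2] 0.8 [0.453 0.142 0.046]
top tumbler [212.  191.4] 0.84 [0.628 0.18  0.046]
```

View pics/top1.png

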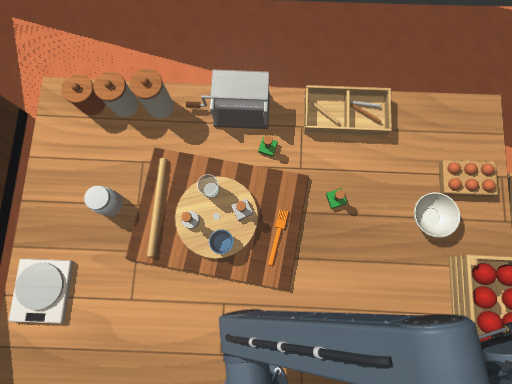

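Candidates in the top view:
- **(240,208):** steel, on the turntable. It matches the description (steel, square foot, standing on the disc).
- **(188,218):** steel, on the turntable, reported as the round stamp.
- **(268,147) and (337,199):** green look-alikes off the turntable, ruled out.

I'll confirm with an enlarged crop before moving.

Run:
```python
from h import *
a=cv2.imread('pics/top1.png')[165:265,150:280]; b=cv2.imread('pics/scene1.png')[145:225,265:369]
f=lambda i,w,h:cv2.resize(i,(w,h),interpolation=cv2.INTER_CUBIC)
cv2.imwrite('pics/crop.png',np.vstack([f(a,390,300),f(b,390,300)]) if 0 else np.hstack([f(a,400,308),f(b,400,308)]))
print(np.round(get_calibration('wrist')['tool_from_camera'],3))
s=get_obs();Rt=R.from_quat(s['tool_rot']).as_matrix()
print(Rt.T@(np.array([.568,.074,.30])-s['position'])*1000)
```

```text
[[-0.001  0.966  0.258 -0.071]
 [-0.    -0.258  0.966 -0.184]
 [ 1.     0.     0.    -0.   ]
 [ 0.     0.     0.     1.   ]]
[-558.80409888  -99.94501529 -499.29326283]
```

View pics/crop.png

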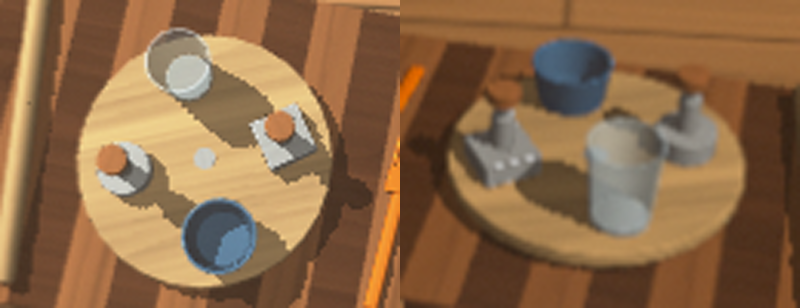

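The crop confirms it. The stamp at (283,135) in the left half has a square foot, steel body and wooden knob. The one at (122,165) has a round foot. I'll rise, shut the fingers and travel over.

Call:
drive_tool --pt "0 -20 0 0 0 0 0" --pt "0 -50 0 0 0 0 0" --pt "-10 -80 -9 0 0 0 0" --pt "-30 -100 -27 0 0 0 0" --pt "-56 -100 -50 0 0 0 0" --pt "-84 -100 -75 0 0 0 0" --pt "-112 -100 -100 0 0 0 0" --pt "-140 -100 -125 0 0 0 0" --pt "-168 -100 -150 0 0 0 0" --pt "-196 -100 -175 0 0 0 0"

```text
time: 1.7
position: [0.3392, -0.3538, 0.3002]
tool_rot: [0.123, -0.696, 0.696, -0.123]
ft_force: [0.9, -1.1, -0.2]
grip_width: 0.0149
```

Call:
drive_tool --pt "-28 0 -25 0 0 0 0" --pt "-56 0 -50 0 0 0 0" --pt "-84 0 -75 0 0 0 0" --pt "-112 0 -100 0 0 0 0" --pt "-140 0 -125 0 0 0 0" --pt "-168 0 -150 0 0 0 0" --pt "-196 0 -175 0 0 0 0" --pt "-224 0 -200 0 0 0 0" --pt "-252 0 -225 0 0 0 0" --pt "-274 0 -245 0 0 0 0"

```text
time: 2.7
position: [0.5125, -0.029, 0.3003]
tool_rot: [-0.124, 0.696, -0.696, 0.124]
ft_force: [0.9, -0.7, -0.1]
grip_width: 0.0006
```

Call:
drive_tool --pt "-22 0 -20 0 0 0 0" --pt "-44 0 -39 0 0 0 0" --pt "-64 0 -57 0 0 0 0" --pt "-80 0 -71 0 0 0 0" --pt "-88 0 -78 0 0 0 0" --pt "-89 0 -79 0 0 0 0" --pt "-89 0 -79 0 0 0 0" --pt "-89 0 -79 0 0 0 0"

```text
time: 3.5
position: [0.5678, 0.0729, 0.3]
tool_rot: [0.123, -0.696, 0.696, -0.123]
ft_force: [-0.6, -1.0, -0.1]
grip_width: 0.0001
```

```bash
cat > look.py <<'E'
from h import *
import sys
C=cam('wrist'); im=camera('wrist'); s=get_obs(); Rt=R.from_quat(s['tool_rot']).as_matrix()
print(s['time'],s['position'].round(4),Rt.round(3).tolist(),s['ft_force'].round(2),s['q'].round(2))
for d in mark_of('wrist','square_knob')[:4]:
    p=ray(C,d['location'],.134); print(np.round(d['location'],1),round(d['conf'],2),p.round(4),'tool mm',(Rt.T@(p-s['position'])*1000).round(1))
print('tcp px',proj(C,s['position']).round(1))
cv2.imwrite('pics/%s.png'%sys.argv[1],im)
E
python3 look.py w1
python3 - <<'E'
from h import *
for n in ['top','scene']:
    C=cam(n); im=camera(n)
    for d in mark_of(n,'square_knob')[:4]: print(n,np.round(d['location'],1),round(d['conf'],2),ray(C,d['location'],.134).round(3))
E
```

```text
3.55 [0.5679 0.0729 0.3001] [[-0.94, -0.0, 0.343], [-0.343, -0.0, -0.94], [0.0, -1.0, 0.0]] [ 0.17 -0.45 -0.82] [-0.07  0.36  1.44 -0.    1.35  1.15]
[256.2 170.3] 0.58 [0.5706 0.0732 0.134 ] tool mm [ -2.8 166.1   0.6]
tcp px [256.  231.2]
top [266.9 136.3] 0.47 [0.802 0.    0.134]
top [342.5 195.4] 0.46 [ 0.615 -0.248  0.134]
scene [257.  223.2] 0.67 [ 0.855 -0.003  0.134]
scene [290.9 167.1] 0.46 [0.571 0.072 0.134]
scene [196.9 180.3] 0.41 [ 0.676 -0.233  0.134]
```

View pics/w1.png

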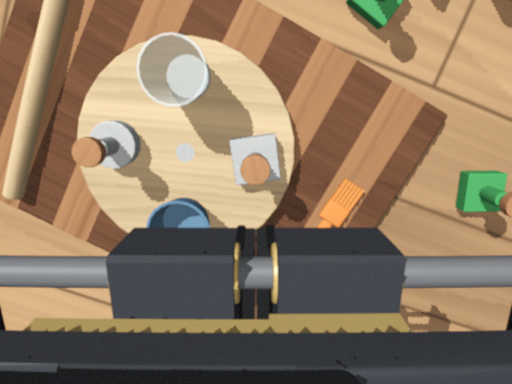

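The wrist view shows the square-footed steel stamp's knob at (256,169), agreeing with the network. It is 2.8 mm ahead of the tool axis. The round stamp at (90,150), the tumbler and the ramekin are well clear. I'll correct and descend to about 25 mm above the knob.

Call:
drive_tool --pt "-1 10 0 0 0 0 0" --pt "-2 30 0 0 0 0 0" --pt "-3 55 0 0 0 0 0" --pt "-3 80 0 0 0 0 0" --pt "-3 105 0 0 0 0 0" --pt "-3 125 0 0 0 0 0" --pt "-3 137 0 0 0 0 0" --pt "-3 140 0 0 0 0 0" --pt "-3 140 0 0 0 0 0" --pt "-3 140 0 0 0 0 0"

```text
time: 4.8
position: [0.572, 0.0748, 0.161]
tool_rot: [0.123, -0.696, 0.696, -0.124]
ft_force: [-0.4, -0.4, 0.8]
grip_width: 0.0002
```

```bash
python3 look.py w2
```

```text
4.85 [0.572  0.0748 0.1612] [[-0.939, 0.002, 0.344], [-0.344, -0.0, -0.939], [-0.002, -1.0, 0.001]] [-0.74  0.15  0.67] [-0.06  0.51  1.6   0.    1.03  1.16]
tcp px [256.  231.3]
```

View pics/w2.png

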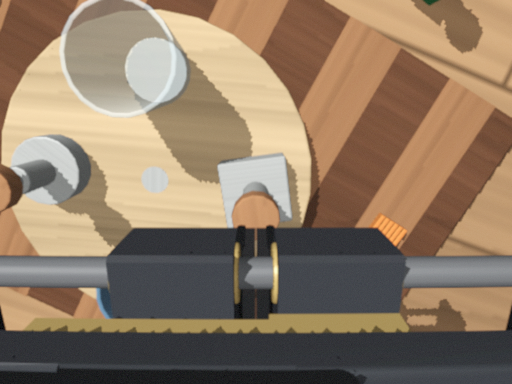

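The knob shows at about (256,214), directly ahead of the fingertips at (256,231). I'll convert that to an offset.

Run:
```python
from h import *
C=cam('wrist'); s=get_obs(); Rt=R.from_quat(s['tool_rot']).as_matrix()
im=cv2.imread('pics/w2.png').astype(int)
for px in [(233,214),(256,192),(256,214),(279,214)]:
    p=ray(C,px,.134); print(px,p.round(4),(Rt.T@(p-s['position'])*1000).round(1))
# expected outline of knob top for current estimate
for a in [0,90,180,270]:
    c=np.array([.5706,.0735,.134])+.016*np.array([Rt[0,0]*np.cos(np.radians(a))+Rt[0,2]*np.sin(np.radians(a)),Rt[1,0]*np.cos(np.radians(a))+Rt[1,2]*np.sin(np.radians(a)),0]); print(a,proj(C,c).round(1))
```

```text
(233, 214) [0.5683 0.089  0.134 ] [ -1.3  27.2 -14.7]
(256, 192) [0.5871 0.0802 0.134 ] [-15.9  27.2   0.1]
(256, 214) [0.5733 0.0752 0.134 ] [-1.3 27.2  0.1]
(279, 214) [0.5784 0.0613 0.134 ] [-1.3 27.2 14.9]
0 [256.9 241.7]
90 [281.7 218.6]
180 [257.  194.7]
270 [232.1 218.6]
```

The knob is centred within about 1 mm of the fingertips. I'll go down to just above it, then press slowly.

Call:
drive_tool --pt "0 6 0 0 0 0 0" --pt "0 12 0 0 0 0 0" --pt "0 17 0 0 0 0 0" --pt "0 20 0 0 0 0 0" --pt "0 21 0 0 0 0 0" --pt "0 21 0 0 0 0 0"

```text
time: 5.5
position: [0.571, 0.0748, 0.1387]
tool_rot: [-0.124, 0.696, -0.696, 0.123]
ft_force: [0.1, 0.5, -0.5]
grip_width: 0.0007
```

Call:
drive_tool --pt "0 1 0 0 0 0 0" --pt "0 2 0 0 0 0 0" --pt "0 3 0 0 0 0 0" --pt "0 4 0 0 0 0 0" --pt "0 5 0 0 0 0 0" --pt "0 6 0 0 0 0 0" --pt "0 7 0 0 0 0 0" --pt "0 8 0 0 0 0 0" --pt "0 9 0 0 0 0 0" --pt "0 10 0 0 0 0 0"

```text
time: 6.5
position: [0.5711, 0.0749, 0.129]
tool_rot: [-0.123, 0.696, -0.696, 0.123]
ft_force: [0.1, 0.5, 0.2]
grip_width: -0.0
```

Call:
drive_tool --pt "0 1 0 0 0 0 0" --pt "0 2 0 0 0 0 0" --pt "0 3 0 0 0 0 0" --pt "0 4 0 0 0 0 0" --pt "0 4 0 0 0 0 0"

```text
time: 7.0
position: [0.571, 0.0748, 0.1249]
tool_rot: [-0.124, 0.696, -0.696, 0.123]
ft_force: [-0.2, 0.6, -1.3]
grip_width: 0.0006
```

```bash
python3 look.py w3; python3 -c "
from h import *
print(np.mean([(camera('wrist'),get_obs()['ft_force'])[1] for _ in range(3)],0).round(2))"
```

```text
7.05 [0.571  0.0748 0.125 ] [[-0.939, -0.0, 0.344], [-0.344, 0.0, -0.939], [0.0, -1.0, -0.0]] [ 0.41 -0.08 -0.78] [-0.06  0.56  1.63  0.    0.95  1.16]
[256.  240.1] 0.75 [0.5695 0.0743 0.134 ] tool mm [ 1.7 -9.   0. ]
tcp px [255.9 231.2]
[ 0.25 -0.07 -0.48]
```

View pics/w3.png

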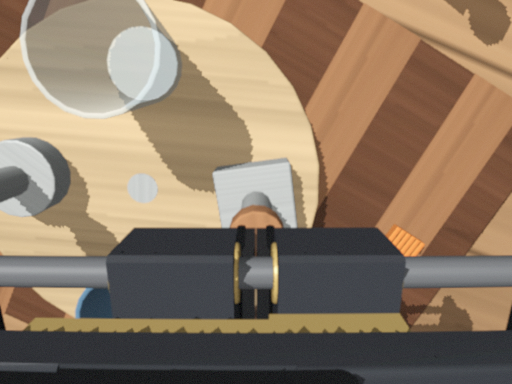

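Force is near zero at z = 0.125, although contact should have begun by about 0.134. Before pressing further I'll fit the knob's silhouette in the three wrist images.

```bash
cat > fit.py <<'E'
from h import *
from scipy.optimize import least_squares
K,D,_,_=cam('wrist'); T=np.array(get_calibration('wrist')['tool_from_camera'])
Rt=R.from_quat([-.1235,.696,-.696,.1235]).as_matrix()
def camat(p): return K,D,np.array(p)+Rt@T[:3,3],Rt@T[:3,:3]
def seg(f,rmax):
    hsv=cv2.cvtColor(cv2.imread(f),cv2.COLOR_BGR2HSV)
    roi=np.zeros(hsv.shape[:2],np.uint8); roi[140:rmax,225:290]=1
    return ((hsv[...,0]>4)&(hsv[...,0]<15)&(hsv[...,1]>120)&(hsv[...,2]>90)).astype(np.uint8)*roi
def sil(C,c,rmax):
    a=np.linspace(0,2*np.pi,40); P=np.array([[c[0]+.016*np.cos(t),c[1]+.016*np.sin(t),c[2]+z] for z in(0,-.014) for t in a])
    h=cv2.convexHull(np.array([proj(C,p) for p in P],np.float32)); S=8
    m=np.zeros((384,512),np.uint8); cv2.fillPoly(m,[np.round(h*16).astype(np.int32)],1,shift=4); m[rmax:]=0; return m
if __name__=='__main__':
  for f,p,rm in [('w1',(.5679,.0729,.3001),225),('w2',(.572,.0748,.1612),228),('w3',(.571,.0748,.125),226)]:
    m=seg(f'pics/{f}.png',rm); ys,xs=np.nonzero(m); C=camat(p)
    print(f,m.sum(),xs.min(),xs.max(),ys.min(),ys.max())
    for z in (.138,.134,.130,.126,.122,.118):
        best=min(((cv2.absdiff(m,sil(C,(x,y,z),rm)).sum(),x,y) for x in np.arange(.562,.582,.0015) for y in np.arange(.066,.084,.0015)))
        print('  z',z,best[0],np.round(best[1:],4))
E
python3 fit.py
```

```text
w1 107 250 289 155 224
  z 0.138 935 [0.5695 0.0735]
  z 0.134 917 [0.5725 0.075 ]
  z 0.13 896 [0.5695 0.0675]
  z 0.126 879 [0.568 0.069]
  z 0.122 867 [0.5665 0.0705]
  z 0.118 851 [0.568 0.075]
w2 227 233 278 192 227
  z 0.138 890 [0.562 0.066]
  z 0.134 938 [0.562 0.066]
  z 0.13 1010 [0.562 0.066]
  z 0.126 1067 [0.562 0.066]
  z 0.122 1107 [0.562 0.066]
  z 0.118 1141 [0.562 0.066]
w3 283 232 281 206 225
  z 0.138 294 [0.562 0.066]
  z 0.134 351 [0.562 0.066]
  z 0.13 402 [0.562 0.066]
  z 0.126 463 [0.562 0.066]
  z 0.122 481 [0.565 0.072]
  z 0.118 473 [0.5635 0.072 ]
```

```bash
python3 - <<'E'
import cv2
for f,ps in [('w1',[(256,160),(256,170),(256,180),(280,200)]),('w2',[(256,197),(256,210),(256,220),(245,215)]),('w3',[(256,209),(256,220),(240,220),(275,220)])]:
    h=cv2.cvtColor(cv2.imread(f'pics/{f}.png'),cv2.COLOR_BGR2HSV); print(f,[h[y,x].tolist() for x,y in ps])
E
sed -i 's/return ((hsv.*/return cv2.morphologyEx(((hsv[...,0]>4)\&(hsv[...,0]<15)\&(hsv[...,1]>140)).astype(np.uint8)*roi,cv2.MORPH_OPEN,np.ones((3,3)))/' fit.py
python3 fit.py
python3 - <<'E'
from fit import *
ims=[]
for f,p,rm in [('w2',(.572,.0748,.1612),228),('w3',(.571,.0748,.125),226)]:
    im=cv2.imread(f'pics/{f}.png'); 
    ims.append(cv2.resize(im[180:290,200:312],(392,385),interpolation=cv2.INTER_CUBIC))
cv2.imwrite('pics/c23.png',np.hstack(ims))
E
```

```text
w1 [[14, 115, 213], [14, 116, 204], [14, 120, 198], [17, 102, 123]]
w2 [[14, 114, 212], [14, 117, 203], [14, 119, 197], [13, 116, 207]]
w3 [[13, 124, 152], [14, 119, 202], [14, 117, 205], [14, 119, 202]]Traceback (most recent call last):
  File "fit.py", line 17, in <module>
    print(f,m.sum(),xs.min(),xs.max(),ys.min(),ys.max())
                    ~~~~~~^^
    return umr_minimum(a, axis, None, out, keepdims, initial, where)
ValueError: zero-size array to reduction operation minimum which has no identity
```

View pics/c23.png

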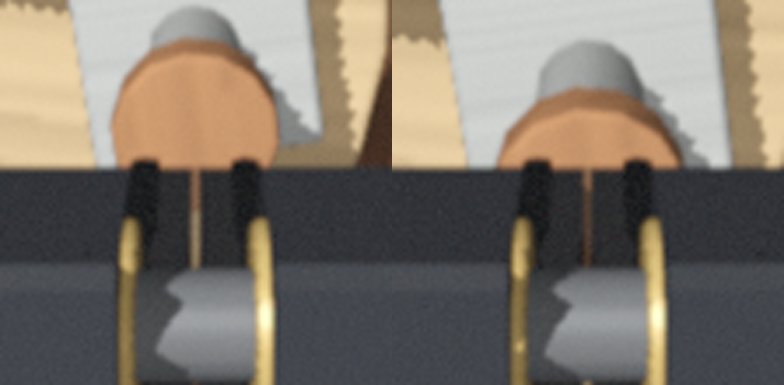

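The crop shows the knob under the finger pads in both views, and larger in the second. I need to fix the segmentation thresholds (saturation is about 117).

```bash
sed -i 's/(hsv\[...,1\]>140)/(hsv[...,1]>106)\&(hsv[...,2]>130)/; s/,225:290\]=1/,225:290]=1; roi[:, :]*=(np.hypot(np.arange(512)[None]-256,(np.arange(384)[:,None]-rc))<34).astype(np.uint8)/; s/def seg(f,rmax)/def seg(f,rmax,rc)/; s/seg(f.pics\/{f}.png.,rm)/seg(f"pics\/{f}.png",rm,{"w1":170,"w2":214,"w3":232}[f])/' fit.py
python3 fit.py
```

```text
w1 656 242 269 155 184
  z 0.138 192 [0.5695 0.0735]
  z 0.134 180 [0.5695 0.0735]
  z 0.13 160 [0.568  0.0735]
  z 0.126 146 [0.5695 0.072 ]
  z 0.122 127 [0.5665 0.0735]
  z 0.118 116 [0.5665 0.0735]
w2 1341 233 278 192 227
  z 0.138 200 [0.5695 0.0735]
  z 0.134 174 [0.568  0.0735]
  z 0.13 149 [0.5665 0.0735]
  z 0.126 139 [0.5665 0.0735]
  z 0.122 141 [0.565 0.072]
  z 0.118 121 [0.565 0.072]
w3 711 232 279 206 225
  z 0.138 105 [0.5695 0.075 ]
  z 0.134 91 [0.568 0.075]
  z 0.13 90 [0.5665 0.0735]
  z 0.126 74 [0.565  0.0735]
  z 0.122 75 [0.565  0.0735]
  z 0.118 73 [0.5635 0.072 ]
```

The fits don't agree on height, and force says there is no contact yet. The safest approach is small steps with a force reading at each one.

Call:
drive_tool --pt "0 1 0 0 0 0 0" --pt "0 1 0 0 0 0 0"

```text
time: 7.45
position: [0.571, 0.0748, 0.124]
tool_rot: [-0.123, 0.696, -0.696, 0.123]
ft_force: [-0.3, -0.8, -0.4]
grip_width: 0.0005
```

Call:
drive_tool --pt "0 1 0 0 0 0 0" --pt "0 1 0 0 0 0 0"

```text
time: 7.65
position: [0.571, 0.0748, 0.1229]
tool_rot: [-0.123, 0.696, -0.696, 0.123]
ft_force: [-0.5, 0.2, -1.0]
grip_width: 0.0006
```

```bash
cat > ff.py <<'E'
from h import *
F=[];M=[];Z=[]
for _ in range(4): camera('wrist'); s=get_obs(); F.append(s['ft_force']); M.append(s['moment']); Z.append(s['position'])
print(s['time'],'F',np.mean(F,0).round(2),'M',np.mean(M,0).round(3),'p',np.mean(Z,0).round(4),s['joint_torque'].round(1))
E
python3 ff.py
```

```text
7.85 F [ 0.25  0.53 -0.18] M [ 0.001 -0.005 -0.034] p [0.5711 0.0748 0.123 ] [  0.  -41.9 -14.1   0.1  -0.1  -0. ]
```

```bash
cat > fit2.py <<'E'
from fit import *
import sys
rad={'w1':17,'w2':27,'w3':31}; rc={'w1':170,'w2':214,'w3':232}
pose={'w1':(.5679,.0729,.3001),'w2':(.572,.0748,.1612),'w3':(.571,.0748,.125)}
cut={'w1':225,'w2':226,'w3':226}
def ext(f):
    h=cv2.cvtColor(cv2.imread(f'pics/{f}.png'),cv2.COLOR_BGR2HSV).astype(int)
    m=(h[...,0]<16)&(h[...,1]>85)&(h[...,2]>70)
    m&=np.hypot(np.arange(512)[None]-256,(np.arange(384)[:,None]-rc[f]))<rad[f]; m[cut[f]:]=0
    n,l,st,_=cv2.connectedComponentsWithStats(m.astype(np.uint8)); k=1+np.argmax(st[1:,4]); m=l==k
    ys,xs=np.nonzero(m); return m,np.array([xs.min()-.5,xs.max()+.5,ys.min()-.5,ys.max()+.5])
def hull(f,c,n=64):
    C=camat(pose[f]); a=np.linspace(0,2*np.pi,n)
    P=np.array([proj(C,[c[0]+.016*np.cos(t),c[1]+.016*np.sin(t),c[2]+z]) for z in(0,-.014) for t in a])
    return np.array([P[:,0].min(),P[:,0].max(),P[:,1].min(),P[:,1].max()])
E={f:ext(f)[1] for f in pose}; print(E)
for f in pose:
    for z in (.134,.128,.122): print(f,z,hull(f,(.5706,.0738,z)).round(1))
def res(c): return np.r_[hull('w1',c)-E['w1'],(hull('w2',c)-E['w2'])[:3]]
r=least_squares(res,[.57,.074,.13],x_scale=.01,diff_step=1e-4); print(r.x.round(4),r.fun.round(2))
E
python3 fit2.py
```

```text
{'w1': array([240.5, 269.5, 153.5, 184.5]), 'w2': array([231.5, 279.5, 190.5, 225.5]), 'w3': array([230.5, 282.5, 204.5, 225.5])}
w1 0.134 [240.2 271.2 152.9 185.4]
w1 0.128 [240.4 270.9 152.1 184.1]
w1 0.122 [240.6 270.7 151.4 182.8]
w2 0.134 [231.7 281.3 189.1 241.5]
w2 0.128 [232.3 280.7 187.  238. ]
w2 0.122 [232.9 280.  184.9 234.7]
w3 0.134 [228.  286.9 203.  265.3]
w3 0.128 [228.8 285.9 200.1 260.5]
w3 0.122 [229.5 285.  197.4 256. ]
[0.5684 0.0737 0.1266] [-0.66  0.73  0.41  1.22  0.01 -0.05 -1.06]
```

Parallax points to z ≈ 0.134 and width to about 0.127, so this doesn't settle it. I'll look from the side with the scene camera at the current pose.

Run:
```python
from h import *
C=cam('scene'); im=camera('scene'); s=get_obs(); p=s['position']
print('tcp px',proj(C,p).round(1),[proj(C,[.569,.074,z]).round(1).tolist() for z in (.134,.122,.12,.07,.046)])
cv2.imwrite('pics/s4.png',cv2.resize(im[115:215,240:370],(780,600),interpolation=cv2.INTER_CUBIC))
cv2.imwrite('pics/s4full.png',im)
```

```text
tcp px [291.8 169.8] [[291.6, 166.9], [291.6, 169.7], [291.6, 170.2], [291.3, 181.6], [291.2, 186.9]]
```

View pics/s4.png

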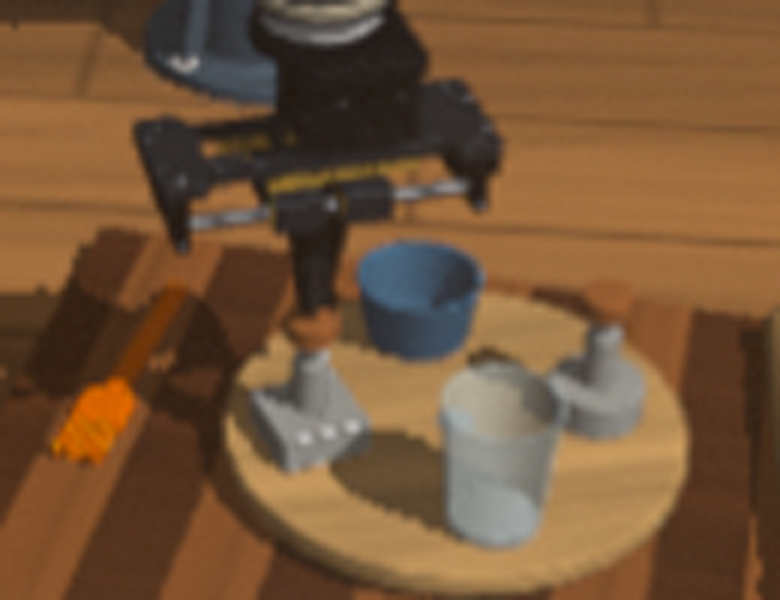

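The scene crop shows the closed fingers ending at (316,308), right at the top of the knob (315,325), which is still up. In the wrist view the fingers cover the knob from above. So the fingers are over it, and the real tips sit several mm higher than reported. I'll carry on down in 1 mm steps, watching force.

Call:
drive_tool --pt "0 1 0 0 0 0 0" --pt "0 2 0 0 0 0 0" --pt "0 2 0 0 0 0 0"

```text
time: 8.2
position: [0.5709, 0.0748, 0.1209]
tool_rot: [-0.124, 0.696, -0.696, 0.123]
ft_force: [-0.1, -0.5, 0.5]
grip_width: 0.0005
```

```bash
python3 ff.py
```

```text
8.4 F [ 0.06  0.23 -0.25] M [ 0.     0.017 -0.012] p [0.5711 0.0748 0.121 ] [  0.  -41.9 -14.    0.1  -0.1  -0. ]
```

Call:
drive_tool --pt "0 1 0 0 0 0 0" --pt "0 2 0 0 0 0 0" --pt "0 2 0 0 0 0 0"

```text
time: 8.7
position: [0.571, 0.0748, 0.1189]
tool_rot: [-0.123, 0.696, -0.696, 0.123]
ft_force: [0.7, -0.3, 0.7]
grip_width: 0.0006
```

```bash
python3 ff.py
```

```text
8.9 F [-0.06  0.17 -0.38] M [ 0.008  0.011 -0.007] p [0.5711 0.0748 0.119 ] [ -0.  -42.  -13.9   0.1  -0.1  -0. ]
```

```bash
python3 look.py w5
python3 - <<'E'
import cv2,numpy as np
a=cv2.imread('pics/w5.png')[170:300,190:322]
from h import *
s=camera('scene'); cv2.imwrite('pics/s5full.png',s)
b=s[140:195,270:325]
cv2.imwrite('pics/c5.png',np.hstack([cv2.resize(a,(400,394),interpolation=cv2.INTER_CUBIC),cv2.resize(b,(394,394),interpolation=cv2.INTER_CUBIC)]))
E
```

```text
8.95 [0.5711 0.0748 0.1191] [[-0.939, 0.0, 0.344], [-0.344, 0.0, -0.939], [-0.0, -1.0, 0.0]] [ 0.9  -0.54 -1.08] [-0.06  0.57  1.63  0.    0.94  1.16]
tcp px [255.9 231.2]
```

View pics/c5.png

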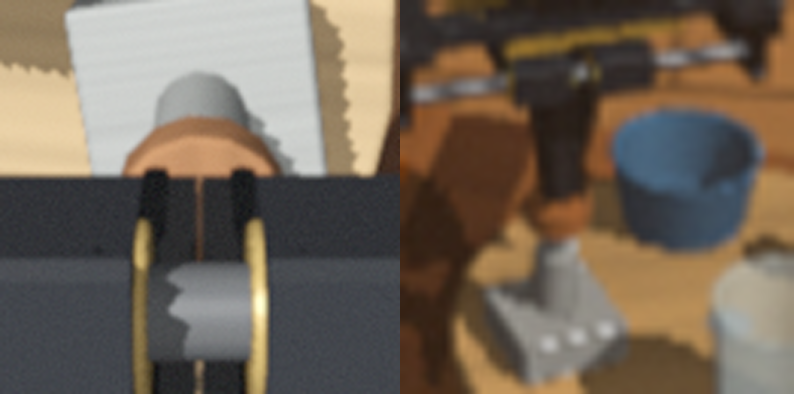

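The left crop shows the knob under the fingers, with its wood visible through the slit between them. In the right crop the finger ends sit at the rear or top edge of the knob, at about (562,195). There is still no contact force. The body is well clear, so I'll continue in guarded steps.

Call:
drive_tool --pt "0 1 0 0 0 0 0" --pt "0 2 0 0 0 0 0" --pt "0 2 0 0 0 0 0"

```text
time: 9.35
position: [0.5709, 0.0749, 0.1169]
tool_rot: [-0.124, 0.696, -0.696, 0.123]
ft_force: [0.6, 0.3, 0.1]
grip_width: 0.0
```

```bash
python3 ff.py
```

```text
9.55 F [ 0.19 -0.22  0.12] M [ 0.012 -0.015 -0.005] p [0.5711 0.0748 0.117 ] [  0.  -42.  -13.8   0.1  -0.1  -0. ]
```

Call:
drive_tool --pt "0 1 0 0 0 0 0" --pt "0 2 0 0 0 0 0" --pt "0 2 0 0 0 0 0"

```text
time: 9.85
position: [0.5709, 0.0748, 0.1149]
tool_rot: [-0.124, 0.696, -0.696, 0.123]
ft_force: [0.9, 0.3, 0.9]
grip_width: 0.0007
```

```bash
python3 ff.py
```

```text
10.05 F [ 0.15 -0.38 -0.31] M [-0.016  0.01   0.007] p [0.571  0.0748 0.115 ] [ -0.  -42.1 -13.7   0.1  -0.1  -0. ]
```

```bash
python3 look.py w6
python3 - <<'E'
from fit import *
pose={'w2':(.572,.0748,.1612),'w3':(.571,.0748,.125),'w5':(.5711,.0748,.1191),'w6':(.571,.0748,.115)}
for f,p in pose.items():
    im=cv2.imread(f'pics/{f}.png'); h=cv2.cvtColor(im,cv2.COLOR_BGR2HSV)
    col=h[180:230,253:259].mean(1); 
    e=[180+i for i in range(50) if col[i,1]>85 and col[i,2]>70 and col[i,0]<16]
    n=[180+i for i in range(49) if col[i,1]<45]
    C=camat(p); fr=-Rt[:,0]; 
    for cx in (.5695,):
        c=np.array([cx,.074,0]); q=lambda z,r:round(float(proj(C,c+r*np.array([fr[0],fr[1],0])+[0,0,z])[1]),1)
        print(f,'obs knob outer',e[0],'| pred bottom-front up',q(.120,.016),'down',q(.108,.016),'| top-front up',q(.134,.016),'down',q(.122,.016))
        print('   foot front edge pred',q(.070,.028))
E
```

```text
10.1 [0.5711 0.0749 0.1151] [[-0.939, 0.0, 0.344], [-0.344, 0.0, -0.939], [-0.0, -1.0, 0.0]] [ 1.5  -0.27 -0.01] [-0.06  0.57  1.64  0.    0.93  1.16]
tcp px [255.9 231.2]
w2 obs knob outer 192 | pred bottom-front up 190.4 down 186.2 | top-front up 195.9 down 191.2
   foot front edge pred 160.6
w3 obs knob outer 206 | pred bottom-front up 204.6 down 198.9 | top-front up 212.1 down 205.6
   foot front edge pred 167.7
w5 obs knob outer 209 | pred bottom-front up 207.8 down 201.7 | top-front up 215.8 down 208.9
   foot front edge pred 169.4
w6 obs knob outer 211 | pred bottom-front up 209.9 down 203.6 | top-front up 218.3 down 211.0
   foot front edge pred 170.5
```

The knob has not moved, even with the TCP at 0.115. I'll compare the knob/finger boundary in the scene images to see whether the fingers are sliding down behind it.

Run:
```python
from h import *
im=camera('scene'); cv2.imwrite('pics/s6full.png',im)
for c in (290,292):
  print('col',c)
  P=[cv2.cvtColor(cv2.imread(f'pics/{f}.png'),cv2.COLOR_BGR2HSV)[:,c] for f in ('scene1','s4full','s5full','s6full')]
  for r in range(152,178): print(r,[p[r].tolist() for p in P])
a=[cv2.resize(cv2.imread(f'pics/{f}.png')[145:190,270:315],(390,390),interpolation=cv2.INTER_NEAREST) for f in ('scene1','s6full')]
cv2.imwrite('pics/c6.png',np.hstack(a))
```

```text
col 290
152 [[14, 154, 144], [7, 48, 48], [10, 46, 50], [6, 52, 49]]
153 [[14, 157, 154], [10, 67, 46], [7, 47, 49], [9, 51, 50]]
154 [[14, 157, 156], [13, 107, 38], [8, 61, 46], [8, 62, 49]]
155 [[14, 159, 157], [13, 131, 37], [11, 107, 38], [8, 67, 46]]
156 [[14, 160, 148], [16, 117, 37], [11, 114, 38], [11, 111, 39]]
157 [[13, 165, 139], [9, 92, 39], [12, 115, 40], [12, 115, 40]]
158 [[13, 170, 132], [13, 97, 42], [12, 111, 39], [17, 118, 39]]
159 [[13, 171, 130], [11, 95, 43], [15, 102, 40], [11, 106, 41]]
160 [[13, 169, 128], [16, 96, 40], [12, 96, 40], [14, 98, 39]]
161 [[12, 171, 127], [13, 105, 39], [12, 98, 39], [8, 100, 41]]
162 [[13, 172, 123], [14, 117, 37], [14, 101, 38], [13, 92, 39]]
163 [[13, 172, 123], [12, 118, 39], [12, 114, 38], [11, 105, 39]]
164 [[13, 166, 117], [11, 118, 41], [11, 102, 40], [11, 105, 39]]
165 [[13, 172, 123], [13, 109, 42], [12, 106, 41], [11, 108, 40]]
166 [[13, 173, 140], [14, 130, 47], [9, 100, 41], [10, 93, 41]]
167 [[12, 174, 145], [13, 157, 70], [13, 120, 51], [12, 118, 39]]
168 [[13, 172, 148], [12, 167, 119], [13, 160, 83], [12, 141, 56
[... 1568 characters left out ...]
12, 105, 61], [10, 62, 49]]
168 [[13, 173, 146], [13, 170, 126], [12, 162, 115], [11, 113, 63]]
169 [[13, 172, 145], [13, 168, 149], [13, 170, 150], [13, 163, 114]]
170 [[13, 173, 137], [13, 172, 141], [12, 169, 142], [13, 171, 139]]
171 [[13, 174, 123], [13, 170, 126], [13, 172, 126], [13, 171, 127]]
172 [[12, 167, 125], [12, 166, 126], [12, 166, 126], [12, 167, 127]]
173 [[11, 106, 118], [11, 102, 120], [11, 101, 119], [11, 105, 117]]
174 [[16, 25, 114], [18, 22, 115], [18, 22, 115], [20, 20, 115]]
175 [[18, 18, 139], [23, 15, 140], [23, 16, 140], [20, 16, 140]]
176 [[18, 18, 142], [19, 19, 147], [21, 18, 145], [22, 19, 146]]
177 [[19, 22, 128], [21, 20, 130], [21, 20, 129], [23, 18, 129]]
```

View pics/c6.png

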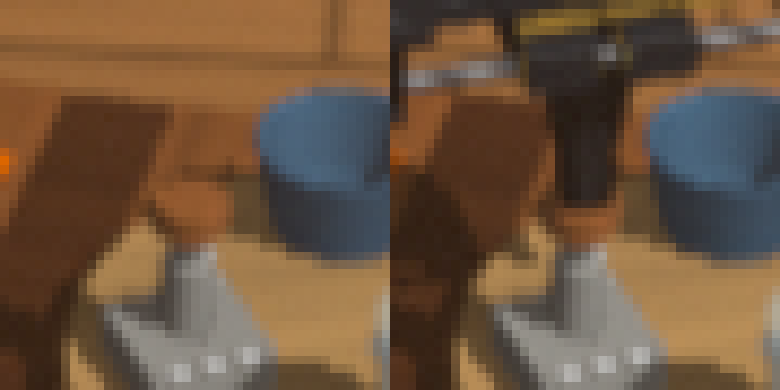

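The scene crop settles it. The finger ends overlap the knob's top face and creep down with each step (rows 166.8, 167.6, 168.4), while the knob's lower edge stays at 172.5. So the fingers are over the knob but the tips are about 20 mm above the reported TCP. Contact should come in about 4 mm, so I'll keep stepping.

Call:
drive_tool --pt "0 1 0 0 0 0 0" --pt "0 2 0 0 0 0 0" --pt "0 2 0 0 0 0 0"

```text
time: 10.5
position: [0.5709, 0.0748, 0.1129]
tool_rot: [-0.124, 0.696, -0.696, 0.123]
ft_force: [0.1, -0.4, -0.0]
grip_width: 0.0004
```

```bash
python3 ff.py
```

```text
10.7 F [-0.29  0.14 -0.25] M [ 0.011 -0.018 -0.005] p [0.5711 0.0748 0.113 ] [  0.  -42.1 -13.7   0.1  -0.1  -0. ]
```

Call:
drive_tool --pt "0 1 0 0 0 0 0" --pt "0 2 0 0 0 0 0" --pt "0 2 0 0 0 0 0"

```text
time: 11.0
position: [0.5712, 0.0748, 0.1111]
tool_rot: [0.123, -0.696, 0.696, -0.123]
ft_force: [-0.5, -0.3, 1.3]
grip_width: 0.0006
```

```bash
python3 ff.py
```

```text
11.2 F [ 0.29 -0.12  1.61] M [0.    0.009 0.012] p [0.5712 0.0748 0.1112] [ -0.  -41.4 -13.3   0.   -0.1  -0. ]
```

Call:
drive_tool --pt "0 1 0 0 0 0 0" --pt "0 2 0 0 0 0 0" --pt "0 2 0 0 0 0 0"

```text
time: 11.5
position: [0.5712, 0.0748, 0.109]
tool_rot: [-0.123, 0.696, -0.696, 0.123]
ft_force: [0.5, 0.4, 2.4]
grip_width: 0.0008
```

```bash
python3 ff.py
```

```text
11.7 F [ 0.33 -0.04  2.01] M [-0.016 -0.023  0.003] p [0.5712 0.0748 0.1091] [ -0. -41. -13.   0.  -0.   0.]
```

Contact began at about 0.1125 with the spring rate expected (about 0.38 N/mm), so the bottom should be near 0.1005. I'll press smoothly to just above it.

Call:
drive_tool --pt "0 1 0 0 0 0 0" --pt "0 2 0 0 0 0 0" --pt "0 3 0 0 0 0 0" --pt "0 4 0 0 0 0 0" --pt "0 5 0 0 0 0 0" --pt "0 6 0 0 0 0 0" --pt "0 7 0 0 0 0 0" --pt "0 7.5 0 0 0 0 0" --pt "0 7.5 0 0 0 0 0"

```text
time: 12.6
position: [0.5712, 0.0748, 0.1016]
tool_rot: [0.123, -0.696, 0.696, -0.123]
ft_force: [0.9, -0.3, 4.3]
grip_width: 0.0003
```

```bash
python3 ff.py
```

```text
12.8 F [-0.11  0.07  5.22] M [ 0.032  0.014 -0.009] p [0.5712 0.0748 0.1017] [ -0.  -39.7 -12.1   0.   -0.   -0. ]
```

Call:
drive_tool --pt "0 0.5 0 0 0 0 0" --pt "0 0.8 0 0 0 0 0" --pt "0 0.8 0 0 0 0 0"

```text
time: 13.1
position: [0.5712, 0.0748, 0.1008]
tool_rot: [0.123, -0.696, 0.696, -0.123]
ft_force: [-0.9, -0.0, 5.5]
grip_width: 0.0002
```

```bash
python3 ff.py
```

```text
13.3 F [0.4  0.03 5.03] M [ 0.002 -0.038  0.028] p [0.5712 0.0748 0.1008] [ -0.  -39.6 -11.9   0.    0.    0. ]
```

Force is about 5.2 N, near the bottom. I'll use half-millimetre steps until the stop shows as a clear rise.

Call:
drive_tool --pt "0 0.5 0 0 0 0 0" --pt "0 0.5 0 0 0 0 0"

```text
time: 13.5
position: [0.5712, 0.0748, 0.1003]
tool_rot: [0.123, -0.696, 0.696, -0.123]
ft_force: [1.1, 0.5, 5.3]
grip_width: 0.0002
```

Call:
drive_tool --pt "0 0.5 0 0 0 0 0" --pt "0 0.5 0 0 0 0 0"

```text
time: 13.7
position: [0.5712, 0.0748, 0.0999]
tool_rot: [0.123, -0.696, 0.696, -0.123]
ft_force: [-0.3, -0.3, 5.5]
grip_width: 0.0009
```

```bash
python3 ff.py
```

```text
13.9 F [ 0.2  -0.22  4.91] M [ 0.015 -0.015 -0.01 ] p [0.5712 0.0748 0.0999] [ -0.  -39.3 -11.8   0.   -0.   -0. ]
```

Call:
drive_tool --pt "0 0.5 0 0 0 0 0" --pt "0 0.5 0 0 0 0 0"

```text
time: 14.1
position: [0.5713, 0.0748, 0.0999]
tool_rot: [0.123, -0.696, 0.696, -0.124]
ft_force: [0.1, -0.2, 7.8]
grip_width: 0.0004
```

Call:
drive_tool --pt "0 0.5 0 0 0 0 0" --pt "0 0.5 0 0 0 0 0"

```text
time: 14.3
position: [0.5714, 0.0748, 0.0998]
tool_rot: [0.123, -0.696, 0.696, -0.124]
ft_force: [-1.8, 0.5, 10.7]
grip_width: -0.0
```

```bash
python3 ff.py
```

```text
14.5 F [-1.25  0.13 10.59] M [0.012 0.211 0.009] p [0.5714 0.0748 0.0998] [ -0.1 -36.7 -11.4   0.   -0.4   0. ]
```

The bottom is reached: the TCP stops at 0.0998 and force rises to 10.6 N. The side force has grown to about 1.25 N, so I'll ease off 0.4 mm, staying on the stop, and hold.

Call:
drive_tool --pt "0 -0.4 0 0 0 0 0" --pt "0 -0.4 0 0 0 0 0" --pt "0 -0.4 0 0 0 0 0" --pt "0 -0.4 0 0 0 0 0" --pt "0 -0.4 0 0 0 0 0" --pt "0 -0.4 0 0 0 0 0"

```text
time: 15.1
position: [0.5713, 0.0749, 0.0998]
tool_rot: [0.123, -0.696, 0.696, -0.124]
ft_force: [-0.5, -1.0, 9.0]
grip_width: 0.0006
```

```bash
python3 ff.py; python3 -c "
from h import *
cv2.imwrite('pics/s7full.png',camera('scene'))"
```

```text
15.3 F [-0.68  0.08  8.54] M [ 0.061  0.124 -0.012] p [0.5713 0.0748 0.0998] [ -0.1 -37.7 -11.5   0.   -0.2   0. ]
```

Call:
drive_tool --pt "0 0 0 0 0 0 0" --pt "0 0 0 0 0 0 0" --pt "0 0 0 0 0 0 0" --pt "0 0 0 0 0 0 0" --pt "0 0 0 0 0 0 0" --pt "0 0 0 0 0 0 0" --pt "0 0 0 0 0 0 0"

```text
time: 16.05
position: [0.5713, 0.0748, 0.0998]
tool_rot: [0.123, -0.696, 0.696, -0.124]
ft_force: [-0.0, 0.1, 9.0]
grip_width: 0.0008
```

Held at the bottom at about 8.5–9 N from 14.3 s to 16.05 s, more than 1.5 s. Now I'll rise straight up, slowly at first so the knob follows, then about 130 mm clear.

Call:
drive_tool --pt "0 -1 0 0 0 0 0" --pt "0 -2.5 0 0 0 0 0" --pt "0 -4 0 0 0 0 0" --pt "0 -6 0 0 0 0 0" --pt "0 -8 0 0 0 0 0" --pt "0 -10 0 0 0 0 0" --pt "0 -12 0 0 0 0 0" --pt "0 -14 0 0 0 0 0" --pt "0 -17 0 0 0 0 0" --pt "0 -21 0 0 0 0 0"

```text
time: 17.05
position: [0.57, 0.0749, 0.1197]
tool_rot: [-0.124, 0.696, -0.696, 0.123]
ft_force: [-0.2, -0.3, -0.9]
grip_width: 0.0006
```

Call:
drive_tool --pt "0 -8 0 0 0 0 0" --pt "0 -25 0 0 0 0 0" --pt "0 -45 0 0 0 0 0" --pt "0 -65 0 0 0 0 0" --pt "0 -85 0 0 0 0 0" --pt "0 -105 0 0 0 0 0" --pt "0 -122 0 0 0 0 0" --pt "0 -135 0 0 0 0 0" --pt "0 -140 0 0 0 0 0" --pt "0 -140 0 0 0 0 0"

```text
time: 18.05
position: [0.5713, 0.0748, 0.2608]
tool_rot: [0.123, -0.696, 0.696, -0.124]
ft_force: [0.3, 0.2, -0.9]
grip_width: 0.0003
```

```bash
python3 ff.py && python3 look.py w8
python3 - <<'E'
from h import *
s=camera('scene'); cv2.imwrite('pics/s8full.png',s); a=cv2.imread('pics/scene1.png')
for f in ('scene1','s7full','s8full'):
    p=cv2.cvtColor(cv2.imread(f'pics/{f}.png'),cv2.COLOR_BGR2HSV)[:,292]
    print(f,'grey from row',[r for r in range(165,182) if p[r,1]<60][:1], 'V',p[164:178,2].tolist())
d=cv2.absdiff(a,s).max(2); print('changed px on stamps/turntable rows 172-215',int((d[172:215,270:360]>25).sum()))
# same-view comparison with w1 via wrist marks
f=lambda i:cv2.resize(i,(390,293))
cv2.imwrite('pics/c8.png',np.vstack([np.hstack([f(cv2.imread('pics/w1.png')),f(cv2.imread('pics/w8.png'))]),np.hstack([cv2.resize(x[145:220,265:365],(390,293),interpolation=cv2.INTER_CUBIC) for x in (a,s)])]))
E
```

```text
18.25 F [ 0.16  0.21 -0.1 ] M [ 0.008  0.016 -0.002] p [0.5705 0.0749 0.2594] [  0.  -39.4 -18.9   0.1  -0.1  -0. ]
18.3 [0.5705 0.0749 0.2591] [[-0.939, -0.002, 0.344], [-0.344, 0.0, -0.939], [0.002, -1.0, -0.001]] [ 0.45 -0.64 -0.14] [-0.06  0.4   1.49 -0.    1.26  1.16]
[257.1 180.8] 0.71 [0.5715 0.074  0.134 ] tool mm [ -0.9 125.1   1.3]
tcp px [256.  231.1]
scene1 grey from row [174] V [110, 112, 143, 146, 146, 145, 137, 123, 125, 118, 114, 139, 142, 128]
s7full grey from row [167] V [44, 48, 50, 49, 51, 49, 49, 56, 110, 141, 128, 122, 112, 114]
s8full grey from row [174] V [113, 113, 147, 149, 149, 149, 140, 126, 127, 120, 115, 140, 146, 130]
changed px on stamps/turntable rows 172-215 0
```

View pics/c8.png

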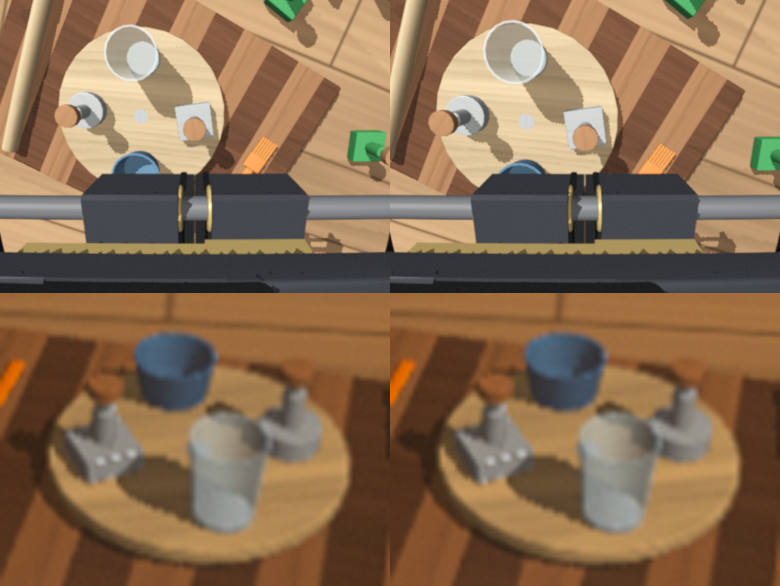

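Before and after match. The knob is back up (lower edge at row 174 both times), no pixels changed over the turntable, and the tool reads no load more than 120 mm above the knob. Handing in.

```bash
python3 -c "
from rig import *
print(hand_in())"
```

```text
the job is handed in; nothing more can be done
None
```

The square stamp is not stuck. I pressed its knob to the bottom with the shut fingertips, held it there, and it sprang back up. I then withdrew straight up and handed in; the robot's clock stood at about 18.3 s of the 37 s allowed.

- **Press:** force rose along the spring from about 1.6 N to 5.2 N, then met the rigid stop, peaking around 10.7 N. I eased off to about 8.5–9 N and held it down for about 1.7 s. In the scene camera's picture during the hold, the knob was clearly lower.
- **After release:** the knob is back at its starting height. Comparing the scene pictures from before and after, nothing changed over the turntable and stamps. The force reading is about zero, and the fingers are at least 125 mm above the knob.
- **Side force:** it reached about 1.25 N at the stop, inside the 1–2 N range that can turn the disc. The pictures show no turn or shift.
- **Check that disagreed:** contact came with the reported tool position at about 0.112 m, not at the knob's stated height of 0.134 m. The fingertips seem to end about 20 mm above the reported position. I settled this with the scene camera and by stepping down 1–2 mm at a time while watching the force. My silhouette fits of the knob's height were inconclusive.

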